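# Unlock the medicine carousel and hold the red-capped bottle to the front

## Robot

A 6-joint arm with a two-finger parallel gripper is mounted at the origin on the work surface. World frame = base frame: x ahead of the robot, y to its left, z up, the work surface at z = 0. Lengths are in m, angles in rad, forces in N, time in s.
With the tool pointing down it reaches from about 0.25 to 0.775 m from the base axis. Payload 4 kg.
Tool frame: the origin (TCP) lies on the centre line of the jaws, within the pads' length; the fingertips stand 17 mm ahead of it and the grasp point (between the pads) lies 2 mm behind it; z points along the fingers, y is the line along which they close (so a half turn about z gives the same grasp; the last joint's range is limited). The gripper opens to 94 mm and grips with 3 to 60 N. Pads are 16 mm wide; open, the fingers measure 119 mm over their backs; the gripper's body (75 mm by 177 mm) begins 78 mm behind the grasp point.
Start: joints at [-1.395, 0.087, 1.371, -0, 1.684, -0.103], TCP at [0.151, -0.529, 0.223] pointing down, gripper open.
Joint ranges: [-3.1, 3.1], [-0.76, 2.03], [0.27, 2.55], [-1.08, 4.22], [0.17, 2.65], [-2.57, 2.57]. Speed limits (rad/s): [2.79, 2.79, 3.14, 3.14, 3.14, 3.14].

## Interface

Orientations are given as [roll, pitch, yaw] about the fixed x, y, z axes, in that order (R = Rz(yaw) Ry(pitch) Rx(roll)).
In Python, from bench import robot gives the robot as it stands.
- The arm moves only by the tool servo_tool, never from a script. Its argument "plan" is a list of rows, each a list of 7 numbers: the shift along the tool's x, y, z normalised to -1 to 1, where 1 is 0.1 m, then the turn, a rotation vector about the tool's x, y, z normalised to -1 to 1, where 1 is pi/2 rad, then the finger opening in mm, from 0 to 94. In form: [[x, y, z, ax, ay, az, gripper], ...]. A call has 1 to 12 rows; each row is the pose to reach, as a shift and turn from the pose commanded when the call began, along the tool's axes at that moment; what a row does not reach only later rows make up. A row lasts 1/12 s, in which the tool goes at most 41.7 mm and 7.16 degrees, less where a joint would pass 70% of its speed; a pose out of reach is approached as far as the arm can. A call with a number of a shift or a turn outside -1 to 1 is refused whole. A call with a gripper value outside its range is refused whole. The fingers move at their own pace and stop on an object; the grip force is fixed at half the most. Time passes only in rows, so rows that repeat a pose let the fingers close. It gives the time, the measured TCP pose, the force, the opening and the grip force at its end, in the units of the state.
- robot.get_obs(): the state, without advancing time (a new reading comes with each control period).
- robot.snapshot(name): name is "scene" or "top"; returns the picture (420x560x3 uint8, red, green, blue); there is no depth.
- robot.camera_params(name): a dict with "camera_matrix" (3x3 intrinsics, pixels), "distortion" ([k1, k2, p1, p2, k3] as OpenCV has them; the pictures are not rectified), "rvec" (rotation vector, rad) and "tvec" (3), from world to camera coordinates, as OpenCV has them. Camera axes: x right, y down, z forward; pixel columns grow to the right and rows downward; lengths in m; the calibration is good to about 2 mm. A picture is of the moment at which its call begins. camera_params takes no time and is no camera call.
- robot.close_job(): hands the job in; it is judged then, once.
Trained networks look in the newest picture that a camera, given by its name, has taken for a name from the list of things; names that differ only in an ending like _2 or _b are one class to them, and where a whole thing is asked for, a point or a joint stands for the part that bears it (a point fixed in the world has none). Each returns a list of dicts, best first, with "conf" (0 to 1); they miss things now and then, are a little off and sometimes report something else, mostly with a low value. They report only what shows in the picture. A call takes as long as a camera call. They do not tell look-alikes from the thing itself.
- robot.find_in(thing, camera): "extent" ([centre column, centre row, width, height] in pixels, round what is visible of it).
The state is a dict: "time": time; "joint_positions": joint angles; "qvel": joint speeds; "joint_torque": joint torques, N m; "tool_pos": TCP position; "ee_rot": TCP orientation; "wrist_force": force on the tool from outside, world axes, zero at the start; "wrist_torque": the same for the moment, N m; "width": finger opening in m; "finger_force": force on a finger pad.
Only numpy, scipy, OpenCV 4.12 (cv2) and the standard library are available. Lean on these libraries where they do the work, as an engineer would, in place of code of your own. Each camera call takes 0.05 s, during which the arm holds its last target. There are 200 camera calls.

## Task

In the dispensary, pull the orange-headed lock plug up out of its socket at the side of the medicine carousel and put it in the metal dish. Then take the black upright handle on the turntable and swing it round until the bottle with the red cap stands at the yellow pointer on the carousel's front; the turntable is sprung and swings back if let go, so finish with the handle still gripped, holding the turntable still. Keep all the bottles upright in their wells and do not disturb the two cartons and the tub around the work.

Things in the scene. Friction and masses are not known exactly. Their poses are not given: they have to be found in the camera images.
- base: fixed grey round base of the carousel, 260 mm across, 12 mm thick. Origin: on the table, on the turntable's axis; z up. Its -x axis points to the front (yellow pointer). On its +y side, centred 140 mm from the axis, stands a grey socket block 40 x 40 mm, 36 mm high, with a square hole for the lock plug (hole floor 12 mm above the table)
- front_mark (a point): point on top of the yellow arrow-shaped pointer that marks the front of the base, 155 mm from the turntable's axis, 12 mm above the table
- turntable (a joint): turn of the white turntable (236 mm disc, top 26 mm above the table) about the base's axis, rad, 0 at the start, positive anticlockwise from above, free from -3.4 to 3.4 once the plug is out (a blue fork on its rim straddles the plug). A weak spring (0.04 N m per rad) turns it back to 0. Six places, 60 degrees apart, 90 mm from the axis: five wells with bottles, and the handle
- handle: upright crank handle on the turntable 90 mm from its axis, at the pointer at the start: thin steel post and on it a round black grip of 20 mm diameter, 90 to 150 mm above the table, that spins freely on the post. Origin: on its axis, 26 mm above the table
- handle_grip (a point): point on the handle's axis, in the black grip, 134 mm above the table (16 mm below its top); the fingers may keep their direction while the turntable turns
- red_bottle: the marked bottle: amber, 44 mm diameter, 80 mm tall, red cap and white label, loose in one of the five wells (blue collars 13 mm high), 90 mm from the turntable's axis, its top 106 mm above the table. Origin: centre of its underside, z up
- bottle_a: amber bottle of the same size with white cap and green label, in another well
- bottle_b: as bottle_a
- bottle_c: as bottle_a
- bottle_d: as bottle_a
- plug: loose lock plug, 70 g: square shank 14 mm wide, 40 mm long, under an orange head 26 (its x) by 20 (its y) by 32 mm high. Origin: lower end of the shank; z to the head. At the start upright, 24 mm deep in the socket, axes parallel to the base's, head 52 to 84 mm above the table. Pinch across its x. A sprung ball holds it: pull straight up, about 10 N; clear of socket and fork once raised 45 mm
- plug_head (a point): point in the plug's head, on its axis, 60 mm above its lower end (12 mm below the top of the head), where it may be gripped
- tray: fixed open metal dish, 160 (its x) by 140 (its y) by 28 mm high outside, walls and floor about 4 mm. Origin: centre of its underside. The plug may stand or lie in it
- carton: bystander: green and white medicine carton, 60 x 100 x 55 mm, loose. Origin: centre of its underside
- carton_pink: bystander: pink medicine carton, 110 x 60 x 40 mm, loose. Origin: centre of its underside
- tub: bystander: white tub with blue lid, 64 mm diameter, 85 mm high, loose. Origin: centre of its underside
Not all that is in view belongs to the job. There is more than one size of the tray; the one meant has the size given above.

How it is judged:
On the way, in this order (a step that is already met when the one before it is completed fails the run):
1. the lock plug is pulled clear of its socket (z of plug in the frame of base above 0.055 m), for 0.1 s.
2. the lock plug is in the dish and let go (x of plug_head in the frame of tray between -0.082 and 0.082 m and y of plug_head in the frame of tray between -0.072 and 0.072 m and x of plug in the frame of tray between -0.08 and 0.08 m and y of plug in the frame of tray between -0.07 and 0.07 m and height (world z) of plug below 0.04 m and linear speed of plug below 0.05 m/s and contact force between the fingers and plug below 0.1 N), for 0.2 s.
3. the red-capped bottle has been turned to the pointer with the handle gripped (y of red_bottle in the frame of base between -0.01 and 0.01 m and x of red_bottle in the frame of base below -0.075 m and contact force between the fingers and handle above 2 N), for 0.2 s.
At the end, for the whole second after the job is handed in: Red-capped bottle at the pointer, within 10 mm sideways of the line from turntable axis to pointer; fingers grip the handle (over 2 N), turntable still (under 0.06 rad/s); lock plug let go in the dish; all bottles upright (within 0.2 rad) and down in their wells (all of step 2 and all of step 3 and velocity of joint turntable between -0.06 and 0.06 rad/s and angle between each of red_bottle, bottle_a, bottle_b, bottle_c, bottle_d's own z axis and vertical below 0.2 rad and height (world z) of red_bottle between 0.02 and 0.033 m and height (world z) of bottle_a between 0.02 and 0.033 m and height (world z) of bottle_b between 0.02 and 0.033 m and height (world z) of bottle_c between 0.02 and 0.033 m and height (world z) of bottle_d between 0.02 and 0.033 m); the arm keeps its last pose, push and grip.
It fails at once if a bottle is tipped over or taken out of its well (angle between any of red_bottle, bottle_a, bottle_b, bottle_c, bottle_d's own z axis and vertical above 0.35 rad or height (world z) of any of red_bottle, bottle_a, bottle_b, bottle_c, bottle_d above 0.042 m).
It fails at once if a carton or the tub is moved by more than 25 mm (distance of any of carton, carton_pink, tub from where it was at the start of the episode above 0.025 m).
It also fails if it takes over 56 s, if anything falls off the work surface, if the arm or the gripper's body presses on something with over 40 N, if the wrist force passes 120 N, or if a joint passes its speed limit or range.

## Working session

There is one attempt and no reset: what is moved stays moved. The work goes in short steps, Python scripts to look and compute and a tool call to move; the robot and the scene stay as the last step left them, time stands still between calls to the robot, and variables do not carry over. Pictures are saved under pics/ and viewed, at most 10 in all, crops included, and the job is handed in when it is done.

Besides the shell and the picture viewer there is one more tool, called after "Call:" by a JSON object that holds its "fn" and its "kwargs". servo_tool: Moves the arm, as the interface text tells. Scaled input: -1 to 1 covers 0.1 m each way for a shift and pi/2 rad each way for a turn. Its arguments: {"type":"object","properties":{"plan":{"type":"array","items":{"type":"array","items":{"type":"number"}}}},"required":["plan"]}

```bash
mkdir -p pics; cat > h.py <<'E'
import numpy as np, cv2
from bench import robot
from scipy.spatial.transform import Rotation as R
def P(c):
    p=robot.camera_params(c); return [np.array(p[k],float) for k in("camera_matrix","distortion","rvec","tvec")]
def ray(c,uv,z):
    K,d,r,t=P(c); n=cv2.undistortPoints(np.array([[uv]],float),K,d)[0,0]
    M=cv2.Rodrigues(r)[0]; o=-M.T@t.ravel(); v=M.T@np.array([*n,1]); return o+v*(z-o[2])/v[2]
def proj(c,X):
    K,d,r,t=P(c); return cv2.projectPoints(np.array(X,float).reshape(-1,1,3),r,t,K,d)[0][:,0]
def snap(c,n):
    im=robot.snapshot(c)[:,:,::-1].copy(); cv2.imwrite(f"pics/{n}.png",im); return im
E
python3 - <<'E'
from h import *
a=snap("scene","s0");b=snap("top","t0")
for c in("scene","top"):
    K,d,r,t=P(c);print(c,-cv2.Rodrigues(r)[0].T@t.ravel())
    for n in["base","front_mark","handle","plug_head","red_bottle","tray","bottle_a","carton","carton_pink","tub"]:
        print(n,[(np.round(q["extent"]).astype(int).tolist(),round(q["conf"],2)) for q in robot.find_in(n,c)])
E
```

```text
scene [ 1.32358638 -0.66960854  0.83013127]
base [([249, 266, 114, 110], 0.68)]
front_mark [([248, 264, 115, 109], 0.84)]
handle [([221, 222, 5, 24], 0.5)]
plug_head [([294, 233, 15, 18], 0.43)]
red_bottle [([238, 286, 24, 29], 0.87)]
tray [([303, 159, 84, 52], 0.67), ([342, 208, 76, 50], 0.66)]
bottle_a [([276, 277, 19, 34], 0.89), ([260, 236, 18, 25], 0.72), ([288, 252, 22, 30], 0.63), ([210, 267, 21, 33], 0.55)]
carton [([378, 175, 35, 34], 0.71)]
carton_pink [([123, 302, 36, 50], 0.85)]
tub [([389, 249, 27, 40], 0.96)]
top [0.25691919 0.03030589 1.29312179]
base [([330, 190, 114, 107], 0.97)]
front_mark [([332, 191, 113, 111], 0.55), ([366, 157, 18, 20], 0.43)]
handle [([348, 207, 12, 13], 0.51)]
plug_head [([285, 182, 8, 13], 0.4)]
red_bottle [([366, 158, 16, 23], 0.64), ([332, 192, 113, 109], 0.59)]
tray [([153, 314, 112, 113], 0.89), ([196, 206, 66, 68], 0.84)]
bottle_a [([373, 193, 19, 19], 0.84), ([334, 146, 17, 19], 0.7), ([305, 165, 19, 15], 0.69), ([312, 200, 20, 18], 0.56)]
carton [([116, 221, 49, 29], 0.88)]
carton_pink [([441, 221, 41, 49], 0.85), ([336, 184, 90, 87], 0.48), ([372, 193, 16, 21], 0.29)]
tub [([222, 118, 24, 39], 0.69)]
```

View pics/s0.png

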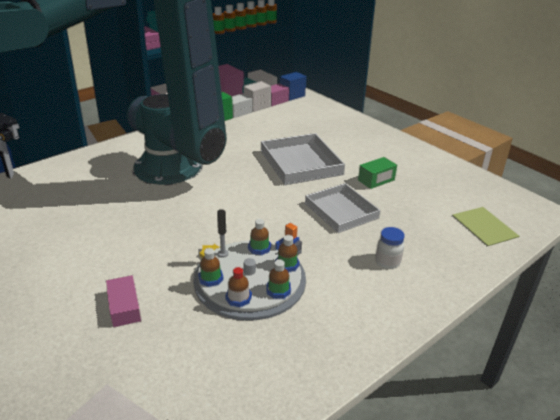

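View pics/t0.png

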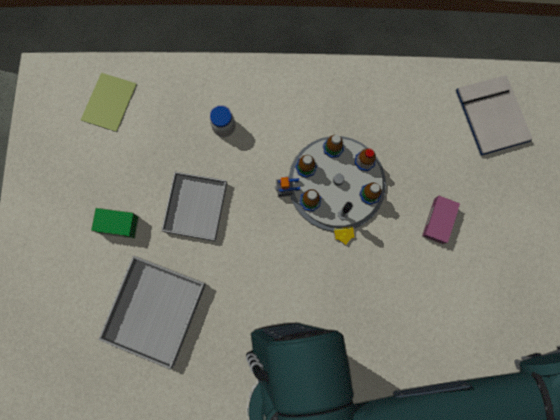

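The scene view shows the carousel at about (249,266), the red cap at (238,272), the orange plug at (291,230), the black grip at (221,222) and two dishes at (303,159) and (342,208). In the top view the carousel is at (338,182), the plug at (286,184), the pointer at (345,236), the red cap at (368,155), and the dishes at (196,206) and (153,314).

Look-alikes:
- **Dishes:** the small one at top (196,206) and the big one at (153,314). I'll choose by measured size.
- **Plug:** orange at (286,184). The pointer is yellow at (345,236), and the bottle necks are amber.

```bash
python3 - <<'E'
from h import *
im=cv2.imread("pics/t0.png");s=cv2.imread("pics/s0.png")
def blob(im,lo,hi,box):
    h=cv2.cvtColor(im,cv2.COLOR_BGR2HSV);m=cv2.inRange(h,lo,hi);mm=m*0;x0,y0,x1,y1=box;mm[y0:y1,x0:x1]=m[y0:y1,x0:x1]
    n,l,st,ce=cv2.connectedComponentsWithStats(mm);i=1+st[1:,4].argmax();return ce[i],st[i].tolist()
T={}
for nm,lo,hi,bt,bs,z in[("red",(0,180,90),(5,255,255),(355,140,385,175),(225,260,255,280),.100),("orange",(4,190,150),(16,255,255),(270,170,300,200),(280,220,302,242),.07),("yellow",(20,150,120),(32,255,255),(325,220,365,250),(195,240,225,265),.012)]:
    for c,i,b in(("top",im,bt),("scene",s,bs)):
        try:
            ce,st=blob(i,lo,hi,b);print(nm,c,ce.round(1),st,ray(c,ce,z).round(4))
        except Exception as e:print(nm,c,"none")
# trays: segment min-area rect of rim
for n,box in(("small",(150,160,240,255)),("big",(90,245,220,380))):
    x0,y0,x1,y1=box;g=cv2.cvtColor(im[y0:y1,x0:x1],cv2.COLOR_BGR2HSV);
    m=(cv2.GaussianBlur(im[y0:y1,x0:x1],(3,3),0).astype(int)); 
    sat=g[:,:,1];val=g[:,:,2];bg=(val>150)|(sat>45)
    mk=(~bg).astype(np.uint8);mk=cv2.morphologyEx(mk,cv2.MORPH_OPEN,np.ones((3,3)))
    cs=max(cv2.findContours(mk,cv2.RETR_EXTERNAL,cv2.CHAIN_APPROX_NONE)[0],key=cv2.contourArea)
    bx=cv2.boxPoints(cv2.minAreaRect(cs))+[x0,y0];W=np.array([ray("top",p,.02) for p in bx])
    print(n,bx.round().tolist(),W.round(3)[:,:2].tolist(),W.mean(0).round(3),[round(np.linalg.norm(W[k]-W[k-1]),3) for k in range(4)])
cr=lambda i,x0,y0,x1,y1,f:cv2.resize(i[y0:y1,x0:x1],None,fx=f,fy=f,interpolation=cv2.INTER_CUBIC)
a=cr(im,270,120,400,255,3);b=cr(s,180,200,320,320,3);a=cv2.resize(a,(390,405));b=cv2.resize(b,(410,351))
o=np.zeros((405,800,3),np.uint8);o[:,:390]=a;o[:351,390:]=b;cv2.imwrite("pics/c0.png",o)
E
```

```text
red top [369.2 152.4] [365, 149, 9, 8, 40] [ 0.631  -0.1855  0.1   ]
red scene [238.  271.1] [234, 268, 8, 9, 44] [ 0.6327 -0.1827  0.1   ]
orange top [284.1 181.5] [281, 178, 7, 8, 43] [0.5596 0.0252 0.07  ]
orange scene [291.3 226.6] [287, 224, 9, 7, 31] [0.551  0.0353 0.07  ]
yellow top [344.1 234.5] [335, 228, 19, 16, 218] [ 0.4358 -0.1327  0.012 ]
yellow scene [207.1 248.6] [200, 245, 18, 11, 55] [ 0.4351 -0.1344  0.012 ]
small [[155.0, 235.0], [172.0, 164.0], [240.0, 179.0], [224.0, 250.0]] [[0.423, 0.354], [0.615, 0.324], [0.576, 0.142], [0.388, 0.177]] [0.501 0.249 0.02 ] [np.float64(0.181), np.float64(0.194), np.float64(0.186), np.float64(0.192)]
big [[90.0, 255.0], [219.0, 255.0], [219.0, 379.0], [90.0, 379.0]] [[0.368, 0.522], [0.376, 0.188], [0.071, 0.176], [0.059, 0.498]] [0.218 0.346 0.02 ] [np.float64(0.31), np.float64(0.335), np.float64(0.306), np.float64(0.322)]
```

View pics/c0.png

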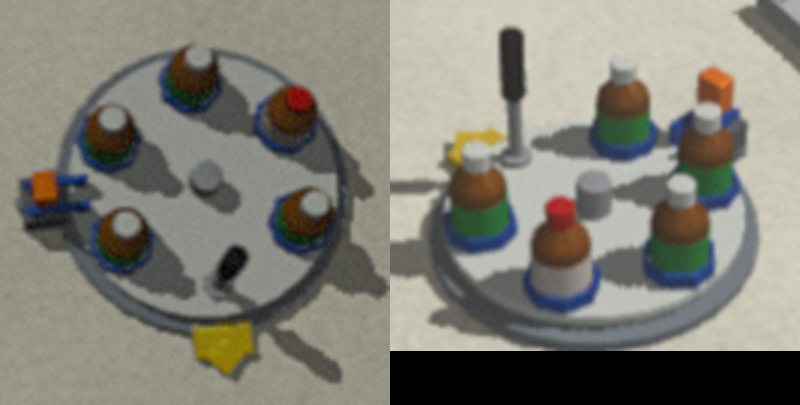

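```bash
cat > fit.py <<'E'
from h import *
from scipy.optimize import least_squares
d=np.deg2rad
def pol(a,r,z):return [r*np.cos(d(a)),r*np.sin(d(a)),z]
B=np.array([pol(0,.09,.1),pol(60,.09,.1),pol(120,.09,.1),pol(240,.09,.1),pol(300,.09,.1),pol(180,.09,.120),[0,.14,.072]])
top=[(336.3,139),(307.7,160),(312,194.7),(375.7,188),(369.7,152.7),(347.3,208),(284.1,181.5)]
sc=[(279.7,265.2),(288.2,240.3),(259.6,224),(209.4,253.6),(238,272.4),(221.7,222),(291.5,230)]
def W(p):return B@R.from_euler('z',p[2]).as_matrix().T+[p[0],p[1],0]
f=lambda p:np.r_[proj("top",W(p))-top,proj("scene",W(p))-sc].ravel()
r=least_squares(f,[.56,-.12,0],loss='soft_l1')
p=r.x
E
python3 - <<'E'
from fit import *
print(p,f(p).reshape(2,7,2).round(1).tolist())
w=W(p);print("plug",w[6],"handle",w[5],"red",w[4])
for n,q in(("small",[(176,173),(228,180),(218,241),(164,236)]),("big",[(134,258),(208,283),(176,366),(102,338)])):
    X=np.array([ray("top",u,.028) for u in q]);e=[np.linalg.norm(X[k]-X[k-1]) for k in range(4)]
    print(n,X.mean(0).round(3),np.round(e,3),X[:,:2].round(3).tolist())
o=robot.get_obs();print(o["tool_pos"],o["ee_rot"],o["width"],o["time"])
print(R.from_euler('xyz',o["ee_rot"]).as_matrix().round(3))
E
```

```text
[ 0.57849509 -0.11425437  0.12883552] [[[-0.3, -1.3], [-0.4, -1.9], [-0.3, -1.5], [-1.1, -1.5], [-0.4, -1.1], [-0.5, -1.8], [0.3, -0.6]], [[-1.2, -0.7], [-0.7, -0.9], [-0.6, -1.1], [-1.0, -1.1], [-1.0, -0.6], [-0.8, -0.3], [-0.9, -0.6]]]
plug [0.56050797 0.02458534 0.072     ] handle [ 0.48924099 -0.12581751  0.12      ] red [ 0.63313611 -0.18576911  0.1       ]
small [0.498 0.25  0.028] [0.168 0.139 0.162 0.14 ] [[0.588, 0.309], [0.571, 0.171], [0.411, 0.191], [0.421, 0.33]]
big [0.232 0.342 0.028] [0.213 0.201 0.216 0.199] [[0.362, 0.404], [0.304, 0.211], [0.1, 0.282], [0.161, 0.472]]
[ 0.15133736 -0.52877446  0.22249638] [3.14153880e+00 3.16167943e-05 2.78764603e-01] 0.09413711331952329 1.1
[[ 0.961  0.275 -0.   ]
 [ 0.275 -0.961 -0.   ]
 [-0.     0.    -1.   ]]
```

Both views agree to about 1 px. The small dish measures 165 x 140 mm, so it's the one meant, centred at (0.498, 0.250). The plug is at (0.5605, 0.0246) and the base yaw is 0.129. I'll start by moving across through free space.

Call:
{"fn": "servo_tool", "kwargs": {"plan": [[0.36, -0.28, 0, 0, 0, 0, 94], [0.72, -0.56, 0, 0, 0, 0, 94], [0.9, -0.7, 0, 0, 0, 0, 94]]}}

```text
time: 1.35
tool_pos: [0.2195, -0.4349, 0.2223]
ee_rot: [-3.141, -0.001, 0.278]
wrist_force: [0.8, -0.5, -0.1]
width: 0.094
finger_force: 0.0
```

Call:
{"fn": "servo_tool", "kwargs": {"plan": [[0.36, -0.28, 0, 0, 0, 0, 94], [0.72, -0.56, 0, 0, 0, 0, 94], [0.9, -0.7, 0, 0, 0, 0, 94]]}}

```text
time: 1.6
tool_pos: [0.2871, -0.3422, 0.2228]
ee_rot: [3.141, -0.001, 0.28]
wrist_force: [1.0, -0.2, 0.4]
width: 0.0941
finger_force: 0.0
```

Call:
{"fn": "servo_tool", "kwargs": {"plan": [[0.36, -0.28, 0, 0, 0, 0, 94], [0.72, -0.56, 0, 0, 0, 0, 94], [0.9, -0.7, 0, 0, 0, 0, 94]]}}

```text
time: 1.85
tool_pos: [0.3543, -0.2501, 0.2228]
ee_rot: [3.141, -0.001, 0.28]
wrist_force: [0.3, -0.5, -0.6]
width: 0.0941
finger_force: 0.0
```

Call:
{"fn": "servo_tool", "kwargs": {"plan": [[0.36, -0.28, 0, 0, 0, 0, 94], [0.72, -0.56, 0, 0, 0, 0, 94], [0.9, -0.7, 0, 0, 0, 0, 94]]}}

```text
time: 2.1
tool_pos: [0.4216, -0.1579, 0.2228]
ee_rot: [3.142, -0.001, 0.28]
wrist_force: [-0.2, -0.4, -0.2]
width: 0.0939
finger_force: 0.0
```

Call:
{"fn": "servo_tool", "kwargs": {"plan": [[0.36, -0.28, 0, 0, 0, 0, 94], [0.72, -0.56, 0, 0, 0, 0, 94], [0.9, -0.7, 0, 0, 0, 0, 94]]}}

```text
time: 2.35
tool_pos: [0.4889, -0.0657, 0.2226]
ee_rot: [-3.141, -0.001, 0.281]
wrist_force: [-0.0, -0.4, -0.8]
width: 0.0943
finger_force: 0.0
```

Call:
{"fn": "servo_tool", "kwargs": {"plan": [[0.3, -0.23, 0, 0, 0, -0.08, 94], [0.6, -0.47, 0, 0, 0, -0.16, 94], [0.9, -0.7, 0, 0, 0, -0.24, 60], [0.9, -0.7, 0, 0, 0, -0.32, 60], [0.9, -0.7, 0, 0, 0, -0.4, 60], [0.9, -0.7, 0, 0, 0, -0.48, 60], [0.9, -0.7, 0, 0, 0, -0.56, 60], [0.9, -0.7, 0, 0, 0, -0.64, 60], [0.9, -0.7, 0, 0, 0, -0.72, 60], [0.9, -0.7, 0, 0, 0, -0.8, 60], [0.9, -0.7, 0, 0, 0, -0.87, 60], [0.9, -0.7, 0, 0, 0, -0.905, 60]]}}

```text
time: 3.35
tool_pos: [0.5549, 0.0236, 0.2225]
ee_rot: [3.142, 0.0, 1.705]
wrist_force: [0.6, -0.3, 0.2]
width: 0.0602
finger_force: 0.0
```

Call:
{"fn": "servo_tool", "kwargs": {"plan": [[0, 0.06, 0.35, 0, 0, 0, 60], [0, 0.06, 0.7, 0, 0, 0, 60], [0, 0.06, 1.0, 0, 0, 0, 60], [0, 0.06, 1.0, 0, 0, 0, 60]]}}

```text
time: 3.68
tool_pos: [0.5562, 0.0246, 0.1148]
ee_rot: [-3.128, -0.003, 1.7]
wrist_force: [-0.9, 0.3, -0.6]
width: 0.06
finger_force: 0.0
```

```bash
python3 - <<'E'
from h import *
o=robot.get_obs();print(o["tool_pos"],o["ee_rot"])
s=snap("scene","s1");t=snap("top","t1")
X=[[.5605,.0246,.084],[.5605,.0246,.052],o["tool_pos"]];print(proj("scene",X).round(1).tolist(),proj("top",X).round(1).tolist())
a=cv2.resize(s[160:270,230:340],(400,400),interpolation=3);b=cv2.resize(t[130:230,240:340],(400,400),interpolation=3)
cv2.imwrite("pics/c1.png",np.hstack([a,b]))
E
```

```text
[0.55615219 0.02461052 0.11477177] [-3.12750243e+00 -2.51706835e-03  1.70037553e+00]
[[290.7, 225.3], [290.2, 236.1], [290.0, 213.9]] [[284.4, 179.8], [284.3, 182.8], [284.5, 178.4]]
```

View pics/c1.png

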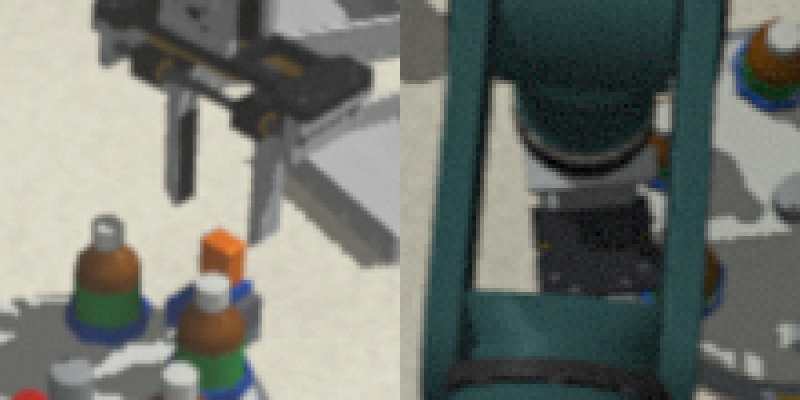

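The left crop shows the open finger tips at scene pixels (279.5,215) and (302,226). Their midpoint falls right over the orange head at (291,228). I'll descend and grip.

Call:
{"fn": "servo_tool", "kwargs": {"plan": [[0, 0.02, 0.2, 0, 0, 0, 60], [0, 0.02, 0.4, 0, 0, 0, 60], [0, 0.02, 0.47, 0, 0, 0, 60], [0, 0.02, 0.47, 0, 0, 0, 60]]}}

```text
time: 4.12
tool_pos: [0.5629, 0.0246, 0.0759]
ee_rot: [-3.141, 0.0, 1.7]
wrist_force: [0.4, 0.8, 0.2]
width: 0.0602
finger_force: 0.0
```

Call:
{"fn": "servo_tool", "kwargs": {"plan": [[0, 0, 0, 0, 0, 0, 15], [0, 0, 0, 0, 0, 0, 15], [0, 0, 0, 0, 0, 0, 15], [0, 0, 0, 0, 0, 0, 15], [0, 0, 0, 0, 0, 0, 15], [0, 0, 0, 0, 0, 0, 15], [0, 0, 0, 0, 0, 0, 15], [0, 0, 0, 0, 0, 0, 15]]}}

```text
time: 4.78
tool_pos: [0.562, 0.0244, 0.0762]
ee_rot: [-3.14, 0.0, 1.7]
wrist_force: [-5.2, -0.3, 5.4]
width: 0.0267
finger_force: 29.5
```

Call:
{"fn": "servo_tool", "kwargs": {"plan": [[0, -0.01, -0.05, 0, 0, 0, 15], [0, -0.01, -0.12, 0, 0, 0, 15], [0, -0.01, -0.2, 0, 0, 0, 15], [0, -0.01, -0.3, 0, 0, 0, 15], [0, -0.01, -0.45, 0, 0, 0, 15], [0, -0.01, -0.65, 0, 0, 0, 15], [0, -0.01, -0.85, 0, 0, 0, 15], [0, -0.01, -1, 0, 0, 0, 15], [0, -0.01, -1, 0, 0, 0, 15]]}}

```text
time: 5.53
tool_pos: [0.5652, 0.0247, 0.1822]
ee_rot: [3.129, 0.002, 1.701]
wrist_force: [0.6, 0.4, -0.8]
width: 0.0261
finger_force: 29.9
```

Call:
{"fn": "servo_tool", "kwargs": {"plan": [[0.3, -0.04, 0, 0, 0, 0, 15], [0.6, -0.08, 0, 0, 0, 0, 15], [0.77, -0.11, 0, 0, 0, 0, 15]]}}

```text
time: 5.78
tool_pos: [0.5408, 0.1018, 0.1759]
ee_rot: [3.14, -0.002, 1.701]
wrist_force: [-0.1, 0.5, -0.6]
width: 0.026
finger_force: 29.9
```

Call:
{"fn": "servo_tool", "kwargs": {"plan": [[0.3, -0.04, 0, 0, 0, 0, 15], [0.6, -0.08, 0, 0, 0, 0, 15], [0.77, -0.11, 0, 0, 0, 0, 15]]}}

```text
time: 6.03
tool_pos: [0.5195, 0.1773, 0.1757]
ee_rot: [3.14, -0.002, 1.702]
wrist_force: [0.5, 0.1, -1.2]
width: 0.0259
finger_force: 29.9
```

Call:
{"fn": "servo_tool", "kwargs": {"plan": [[0.3, -0.04, 0, 0, 0, 0, 15], [0.6, -0.08, 0, 0, 0, 0, 15], [0.77, -0.11, 0, 0, 0, 0, 15], [0.77, -0.11, 0.3, 0, 0, 0, 15], [0.77, -0.11, 0.6, 0, 0, 0, 15], [0.77, -0.11, 0.6, 0, 0, 0, 15], [0.77, -0.11, 0.6, 0, 0, 0, 15]]}}

```text
time: 6.62
tool_pos: [0.498, 0.2491, 0.1137]
ee_rot: [-3.137, 0.001, 1.701]
wrist_force: [0.2, 0.7, -0.8]
width: 0.026
finger_force: 29.9
```

```bash
python3 - <<'E'
from h import *
s=snap("scene","s2");t=robot.get_obs()["tool_pos"];print(t,proj("scene",[[.498,.25,.004],[t[0],t[1],t[2]-.0635]]))
cv2.imwrite("pics/c2.png",cv2.resize(s[110:250,250:430],(720,560),interpolation=3))
E
```

```text
[0.49945695 0.24941092 0.11588282] [[336.59485061 208.94796506]
 [338.33003314 194.52395895]]
```

View pics/c2.png

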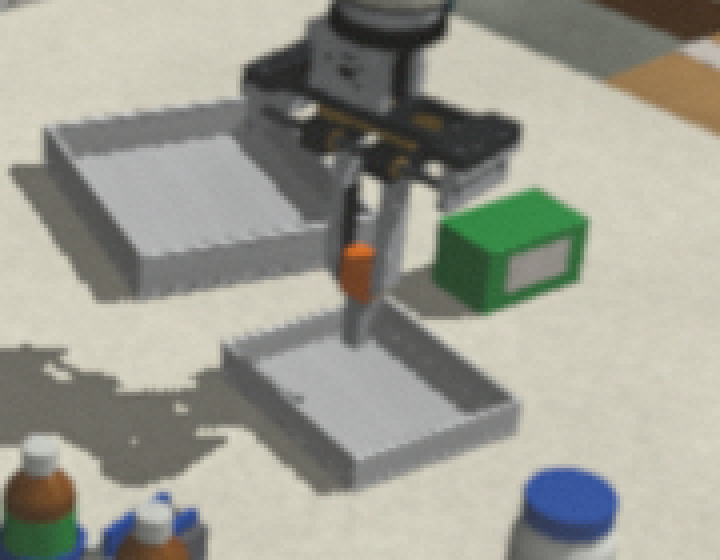

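The plug hangs over the dish. Its shank is near (338,196), and the dish centre is about (342,207), within 15 mm. I'll lower it and release.

Call:
{"fn": "servo_tool", "kwargs": {"plan": [[0.1, 0.0, 0.15, 0, 0, 0, 15], [0.1, 0, 0.3, 0, 0, 0, 15], [0.1, 0, 0.4, 0, 0, 0, 15], [0.1, 0, 0.46, 0, 0, 0, 15], [0.1, 0, 0.46, 0, 0, 0, 15], [0.1, 0, 0.46, 0, 0, 0, 15]]}}

```text
time: 7.17
tool_pos: [0.4986, 0.2592, 0.0704]
ee_rot: [3.14, -0.0, 1.7]
wrist_force: [-0.6, -1.2, -0.9]
width: 0.0258
finger_force: 29.9
```

Call:
{"fn": "servo_tool", "kwargs": {"plan": [[0, 0, 0, 0, 0, 0, 60], [0, 0, 0, 0, 0, 0, 60], [0, 0, 0, 0, 0, 0, 60], [0, 0, 0, 0, 0, 0, 60], [0, 0, 0, 0, 0, 0, 60], [0, 0, 0, 0, 0, 0, 60]]}}

```text
time: 7.67
tool_pos: [0.4981, 0.2593, 0.0696]
ee_rot: [3.141, 0.0, 1.7]
wrist_force: [-0.6, 0.0, -0.0]
width: 0.0592
finger_force: 0.0
```

Call:
{"fn": "servo_tool", "kwargs": {"plan": [[0, 0, -0.3, 0, 0, 0, 60], [0, 0, -0.65, 0, 0, 0, 60], [0, 0, -1, 0, 0, 0, 60], [0, 0, -1, 0, 0, 0, 60]]}}

```text
time: 8.0
tool_pos: [0.5017, 0.2608, 0.1783]
ee_rot: [3.127, -0.004, 1.7]
wrist_force: [0.9, 0.5, 1.3]
width: 0.0598
finger_force: 0.0
```

```bash
python3 - <<'E'
from h import *
s=snap("scene","s3");print(robot.get_obs()["tool_pos"])
cv2.imwrite("pics/c3.png",cv2.resize(s[150:320,180:410],(690,510),interpolation=3))
E
```

```text
[0.50062656 0.26034875 0.17505752]
```

View pics/c3.png

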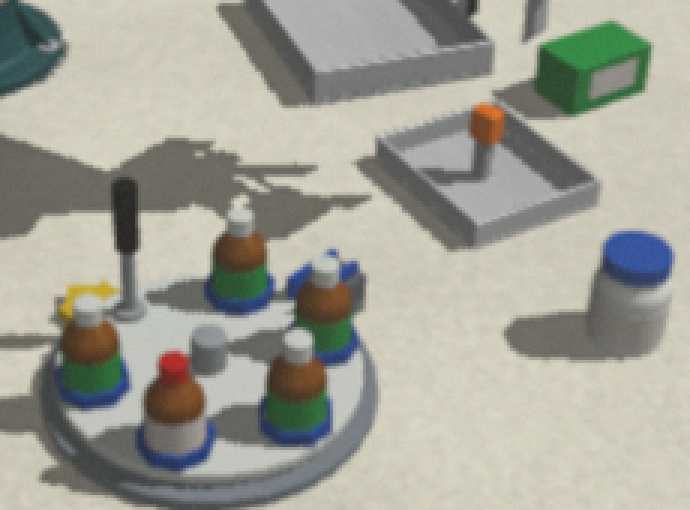

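The plug stands in the dish, with its head at scene (342,191) and its shank at (340,203). The bottles are undisturbed and the handle is at (221,222). Next I'll go over to the handle.

Call:
{"fn": "servo_tool", "kwargs": {"plan": [[-0.3, -0.05, -0.3, 0, 0, 0, 60], [-0.65, -0.1, -0.3, 0, 0, 0, 60], [-0.95, -0.145, -0.3, 0, 0, 0, 60]]}}

```text
time: 8.3
tool_pos: [0.4962, 0.1622, 0.2003]
ee_rot: [3.14, 0.001, 1.702]
wrist_force: [0.2, -0.3, 0.2]
width: 0.0602
finger_force: 0.0
```

Call:
{"fn": "servo_tool", "kwargs": {"plan": [[-0.35, -0.05, 0, 0, 0, 0, 60], [-0.7, -0.1, 0, 0, 0, 0, 60], [-0.95, -0.145, 0, 0, 0, 0, 60]]}}

```text
time: 8.55
tool_pos: [0.493, 0.0646, 0.1981]
ee_rot: [-3.139, 0.001, 1.699]
wrist_force: [-0.5, 0.6, 0.2]
width: 0.0597
finger_force: 0.0
```

Call:
{"fn": "servo_tool", "kwargs": {"plan": [[-0.35, -0.05, 0, 0, 0, 0, 60], [-0.7, -0.1, 0, 0, 0, 0, 60], [-0.95, -0.145, 0, 0, 0, 0, 60]]}}

```text
time: 8.8
tool_pos: [0.4908, -0.0314, 0.198]
ee_rot: [-3.139, 0.0, 1.699]
wrist_force: [-0.2, 0.0, 0.2]
width: 0.0599
finger_force: 0.0
```

Call:
{"fn": "servo_tool", "kwargs": {"plan": [[-0.35, -0.05, 0, 0, 0, 0, 60], [-0.7, -0.1, 0, 0, 0, 0, 60], [-0.95, -0.145, 0, 0, 0, 0, 60], [-0.95, -0.145, 0, 0, 0, 0, 60], [-0.95, -0.145, 0, 0, 0, 0, 60]]}}

```text
time: 9.22
tool_pos: [0.4889, -0.1258, 0.198]
ee_rot: [-3.139, -0.002, 1.698]
wrist_force: [0.1, 0.0, -0.2]
width: 0.0598
finger_force: 0.0
```

```bash
python3 - <<'E'
from h import *
s=snap("scene","s4");t=robot.get_obs()["tool_pos"];print(t,robot.get_obs()["ee_rot"],proj("scene",[[.4892,-.1258,.15],[t[0],t[1],t[2]-.017]]))
cv2.imwrite("pics/c4.png",cv2.resize(s[150:270,150:310],(640,480),interpolation=3))
E
```

```text
[ 0.48908219 -0.12479166  0.19830515] [-3.13992884e+00 -1.70000244e-03  1.69937647e+00] [[220.46031877 210.83202573]
 [220.29645658 198.99982315]]
```

View pics/c4.png

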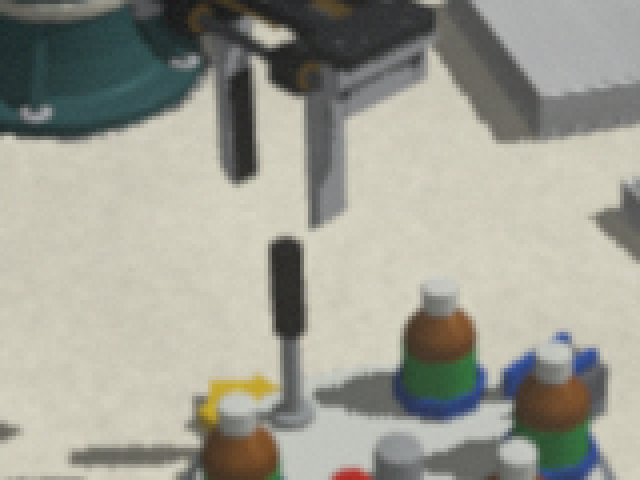

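The finger midpoint (219.5,200.7) lies 2 px left of the handle's top (221.5,210), so I'll shift about 3 mm along +y, descend and close.

Call:
{"fn": "servo_tool", "kwargs": {"plan": [[0.03, 0.01, 0.2, 0, 0, 0, 60], [0.03, 0.01, 0.4, 0, 0, 0, 60], [0.03, 0.01, 0.55, 0, 0, 0, 60], [0.03, 0.01, 0.65, 0, 0, 0, 60], [0.03, 0.01, 0.65, 0, 0, 0, 60]]}}

```text
time: 9.68
tool_pos: [0.4886, -0.12, 0.1315]
ee_rot: [-3.137, -0.003, 1.702]
wrist_force: [0.1, 0.7, -0.0]
width: 0.0602
finger_force: 0.0
```

Call:
{"fn": "servo_tool", "kwargs": {"plan": [[0, 0, 0, 0, 0, 0, 10], [0, 0, 0, 0, 0, 0, 10], [0, 0, 0, 0, 0, 0, 10], [0, 0, 0, 0, 0, 0, 10], [0, 0, 0, 0, 0, 0, 10], [0, 0, 0, 0, 0, 0, 10], [0, 0, 0, 0, 0, 0, 10], [0, 0, 0, 0, 0, 0, 10]]}}

```text
time: 10.35
tool_pos: [0.4878, -0.1226, 0.1351]
ee_rot: [-3.136, 0.001, 1.7]
wrist_force: [-7.4, -1.4, 6.0]
width: 0.0193
finger_force: 30.0
```

```bash
python3 - <<'E'
from h import *
s=snap("scene","s5");o=robot.get_obs();t=o["tool_pos"];print(o["time"],t,o["ee_rot"],o["wrist_force"],o["width"],proj("scene",[t]))
c=np.array([.5785,-.1143]);r=t[:2]-c
T=R.from_euler('xyz',o["ee_rot"]).as_matrix()
for k in range(0,121,5):
    a=-np.deg2rad(k);q=c+np.array([[np.cos(a),-np.sin(a)],[np.sin(a),np.cos(a)]])@r
    print(k,q.round(4),(T.T@np.r_[q-t[:2],0]*10).round(3)[:2])
E
```

```text
10.4 [ 0.48780256 -0.12259716  0.13504081] [-3.13593622e+00  4.45586766e-04  1.69966967e+00] [-8.07410345 -0.95104528  5.50134548] 0.019126241809980415 [[221.51610685 215.50949826]]
0 [ 0.4878 -0.1226] [0. 0.]
5 [ 0.4874 -0.1147] [0.079 0.006]
10 [ 0.4877 -0.1067] [0.158 0.02 ]
15 [ 0.4887 -0.0988] [0.234 0.04 ]
20 [ 0.4904 -0.0911] [0.309 0.067]
25 [ 0.4928 -0.0835] [0.381 0.1  ]
30 [ 0.4958 -0.0761] [0.45  0.139]
35 [ 0.4994 -0.0691] [0.516 0.184]
40 [ 0.5037 -0.0624] [0.577 0.235]
45 [ 0.5085 -0.056 ] [0.634 0.291]
50 [ 0.5138 -0.0502] [0.685 0.351]
55 [ 0.5197 -0.0448] [0.731 0.416]
60 [ 0.526  -0.0399] [0.771 0.485]
65 [ 0.5326 -0.0356] [0.805 0.557]
70 [ 0.5397 -0.0319] [0.833 0.631]
75 [ 0.547  -0.0288] [0.854 0.708]
80 [ 0.5546 -0.0264] [0.868 0.786]
85 [ 0.5623 -0.0247] [0.875 0.865]
90 [ 0.5702 -0.0236] [0.876 0.944]
95 [ 0.5781 -0.0232] [0.869 1.024]
100 [ 0.5861 -0.0235] [0.856 1.102]
105 [ 0.594  -0.0245] [0.836 1.179]
110 [ 0.6017 -0.0262] [0.809 1.254]
115 [ 0.6093 -0.0286] [0.776 1.326]
120 [ 0.6167 -0.0316] [0.737 1.395]
```

The grip holds on the handle at 19.3 mm opening, and its radius about the axis measures 91 mm against the 90 mm given. I'll swing it clockwise in steps.

Call:
{"fn": "servo_tool", "kwargs": {"plan": [[0.03, -0.01, 0, 0, 0, 0, 10], [0.08, -0.01, 0, 0, 0, 0, 10], [0.16, 0.0, 0, 0, 0, 0, 10], [0.235, 0.02, 0, 0, 0, 0, 10], [0.31, 0.047, 0, 0, 0, 0, 10], [0.38, 0.08, 0, 0, 0, 0, 10], [0.45, 0.12, 0, 0, 0, 0, 10], [0.515, 0.165, 0, 0, 0, 0, 10], [0.577, 0.215, 0, 0, 0, 0, 10], [0.634, 0.27, 0, 0, 0, 0, 10], [0.665, 0.305, 0, 0, 0, 0, 10], [0.685, 0.33, 0, 0, 0, 0, 10]]}}

```text
time: 11.4
tool_pos: [0.5137, -0.0473, 0.1351]
ee_rot: [-3.141, -0.003, 1.702]
wrist_force: [-4.1, 3.7, 4.6]
width: 0.02
finger_force: 30.0
```

```bash
python3 - <<'E'
from h import *
o=robot.get_obs();t=o["tool_pos"];c=np.array([.5785,-.1143]);r=t[:2]-c;print(t,o["wrist_force"],np.hypot(*r),np.degrees(np.arctan2(*r[::-1])))
E
```

```text
[ 0.51367902 -0.04731762  0.13506922] [-4.05224172  3.74813916  4.64824292] 0.0932115824232241 134.06051100493724
```

```bash
python3 - <<'E'
from h import *
o=robot.get_obs();t=o["tool_pos"];c=np.array([.5775,-.112]);r=t[:2]-c
T=R.from_euler('xyz',o["ee_rot"]).as_matrix()
for k in list(range(0,66,5))+[67]:
    a=-np.deg2rad(k);q=c+np.array([[np.cos(a),-np.sin(a)],[np.sin(a),np.cos(a)]])@r
    print(k,q.round(4),(T.T@np.r_[q-t[:2],0]*10).round(3)[:2])
E
```

```text
0 [ 0.5137 -0.0473] [0. 0.]
5 [ 0.5196 -0.042 ] [0.045 0.065]
10 [ 0.5259 -0.0372] [0.084 0.134]
15 [ 0.5326 -0.033 ] [0.117 0.206]
20 [ 0.5397 -0.0294] [0.144 0.281]
25 [ 0.547  -0.0264] [0.164 0.358]
30 [ 0.5546 -0.0241] [0.177 0.436]
35 [ 0.5623 -0.0224] [0.183 0.515]
40 [ 0.5702 -0.0214] [0.183 0.594]
45 [ 0.5781 -0.0211] [0.175 0.673]
50 [ 0.586  -0.0215] [0.161 0.751]
55 [ 0.5939 -0.0226] [0.14  0.827]
60 [ 0.6016 -0.0244] [0.112 0.902]
65 [ 0.6092 -0.0268] [0.078 0.973]
67 [ 0.6121 -0.028 ] [0.063 1.001]
```

Call:
{"fn": "servo_tool", "kwargs": {"plan": [[0.02, 0.03, 0, 0, 0, 0, 10], [0.06, 0.065, 0, 0, 0, 0, 10], [0.1, 0.134, 0, 0, 0, 0, 10], [0.13, 0.206, 0, 0, 0, 0, 10], [0.155, 0.281, 0, 0, 0, 0, 10], [0.175, 0.358, 0, 0, 0, 0, 10], [0.187, 0.436, 0, 0, 0, 0, 10], [0.193, 0.515, 0, 0, 0, 0, 10], [0.193, 0.594, 0, 0, 0, 0, 10], [0.185, 0.673, 0, 0, 0, 0, 10], [0.17, 0.751, 0, 0, 0, 0, 10], [0.16, 0.79, 0, 0, 0, 0, 10]]}}

```text
time: 12.4
tool_pos: [0.5924, -0.0227, 0.1351]
ee_rot: [3.139, -0.001, 1.701]
wrist_force: [-1.0, 3.6, 6.3]
width: 0.0198
finger_force: 30.0
```

Call:
{"fn": "servo_tool", "kwargs": {"plan": [[-0.01, 0.03, 0, 0, 0, 0, 10], [-0.03, 0.07, 0, 0, 0, 0, 10], [-0.05, 0.11, 0, 0, 0, 0, 10], [-0.07, 0.15, 0, 0, 0, 0, 10], [-0.085, 0.18, 0, 0, 0, 0, 10], [-0.095, 0.2, 0, 0, 0, 0, 10], [-0.095, 0.2, 0, 0, 0, 0, 10], [-0.095, 0.2, 0, 0, 0, 0, 10]]}}

```text
time: 13.07
tool_pos: [0.6132, -0.0291, 0.1351]
ee_rot: [3.138, -0.002, 1.701]
wrist_force: [1.7, 5.2, 4.5]
width: 0.0195
finger_force: 30.0
```

```bash
python3 - <<'E'
from h import *
s=snap("scene","s6");t=snap("top","t6");o=robot.get_obs();p=o["tool_pos"];print(p,o["wrist_force"])
c=np.array([.5775,-.112]);r=p[:2]-c;print(np.hypot(*r),np.degrees(np.arctan2(*r[::-1])))
h=cv2.cvtColor(s,cv2.COLOR_BGR2HSV)
for c,i,z in(("scene",s,.1),("top",t,.1)):
    m=cv2.inRange(cv2.cvtColor(i,cv2.COLOR_BGR2HSV),(0,180,90),(5,255,255))
    n,l,st,ce=cv2.connectedComponentsWithStats(m)
    for k in range(1,n):
        if st[k,4]>15:print(c,ce[k],st[k,4],ray(c,ce[k],z))
print(robot.find_in("red_bottle","scene")[:2],robot.find_in("red_bottle","top")[:2])
cv2.imwrite("pics/c6.png",np.hstack([cv2.resize(s[150:330,170:350],(400,400),interpolation=3),cv2.resize(t[110:260,260:410],(400,400),interpolation=3)]))
E
```

```text
[ 0.61306065 -0.02900608  0.13509367] [1.51309545 5.6419936  4.95967705]
0.0902914774151245 66.80617938872582
[{'extent': [222.2, 241.3, 24.5, 29.3], 'conf': 0.86}] [{'extent': [343.4, 213.4, 14.1, 19.9], 'conf': 0.5}]
```

View pics/c6.png

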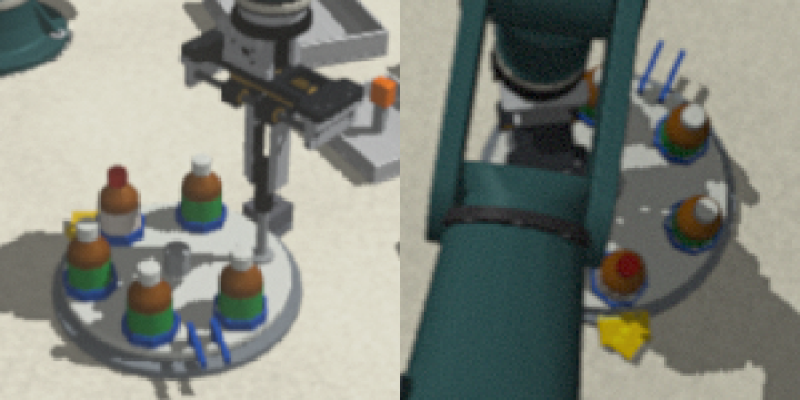

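The red-capped bottle now stands behind the pointer, with its cap at scene (223,229.5) and top (345.5,209). I'll check the sideways offset.

```bash
python3 - <<'E'
from fit import *
for c0 in(p[:2],np.array([.5775,-.112])):
  for c,uv in(("scene",(223.1,229.5)),("top",(345.5,209))):
    X=ray(c,uv,.1)[:2]-c0;a=p[2];print(c,X@[[np.cos(a),-np.sin(a)],[np.sin(a),np.cos(a)]])
E
```

```text
scene [-0.08491081  0.00109528]
top [-0.09290698  0.00102916]
scene [-0.08421361 -0.00126826]
top [-0.09220978 -0.00133438]
```

Call:
{"fn": "servo_tool", "kwargs": {"plan": [[0, 0, 0, 0, 0, 0, 10], [0, 0, 0, 0, 0, 0, 10], [0, 0, 0, 0, 0, 0, 10], [0, 0, 0, 0, 0, 0, 10]]}}

```text
time: 13.6
tool_pos: [0.613, -0.029, 0.1351]
ee_rot: [3.138, -0.002, 1.701]
wrist_force: [1.3, 5.3, 4.8]
width: 0.0192
finger_force: 30.0
```

```bash
python3 -c "
from h import *
o=robot.get_obs();print(o['tool_pos'],o['finger_force']);print(robot.close_job())"
```

```text
[ 0.61300812 -0.02899329  0.13511044] 30.023119747638702
the job is handed in; nothing more can be done
None
```

I handed the job in at 13.6 s, with no verdict returned: the lock plug stands in the dish, the red-capped bottle is within about 1.5 mm of the pointer line by camera, and the handle is still gripped at 30 N.

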